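# Set and lock the cheese portion guide

## Task

On the cheese board, push the steel guide arm round with a fingertip, lightly, until it points at the tall peg, and let it rest there. Then push the black lock lever right round to its stop, leaving the arm pointing at the tall peg. Do not grasp or lift anything, and leave the two pegs, the pot, the jar and the tub where they stand.

Things in the scene. Friction and masses are not known exactly. Their poses are not given: they have to be found in the camera images.
- guide (a joint): Angle (rad) of the steel guide arm about its upright spindle in the middle of the board; 0 points along the board's +x, positive is anticlockwise seen from above; free to turn -1.7 to 1.7. It turns with light friction (about 1.2 N at the blade) and stays where it is left.
- guide_hub (a point): Point on the spindle axis of the guide arm, 82 mm above the counter, just over a fixed round cheese (132 mm across, top 74 mm above the counter). Its x axis points along the arm. The arm is a flat steel bar 16 mm wide, 88 to 96 mm above the counter, reaching 108 mm from the axis; the hub's top is 106 mm up.
- guide_blade (a point): Middle of the guide arm's down-turned end blade: an upright steel plate 8 mm thick, 78 to 112 mm from the spindle axis and 36 to 96 mm above the counter, with a small point that ends 119 mm from the axis. This point is 95 mm from the axis, 66 mm up. Its x axis points outwards along the arm. Outside the cheese there is open board under the blade; the board's top is 20 mm above the counter.
- lever (a joint): Angle (rad) of the black lock lever about its upright pivot: about 0 (0 to 0.25) unlocked, sticking out over the board's +y edge; 1.4 fully home at its stop. It grows clockwise seen from above. It turns with light friction (about 2 N near its end), stays where it is left, and does not change how the guide arm turns.
- lever_pivot (a point): Point on the pivot axis of the lock lever, at half the lever's height, 49 mm above the counter.
- lever_tip (a point): Middle of the free end of the lock lever, 70 mm from the pivot axis, 49 mm above the counter. The lever is a black upright bar 12 mm thick, 34 to 64 mm above the counter, clear of the board. A low steel stop pin (12 mm across, top 42 mm up) stands on the inner side of its final place.
- board: White rectangular board, fixed, 360 mm in its x, 400 mm in its y, 20 mm thick. Origin: centre of its underside, on the spindle axis. The lever's pivot is at x -60, y +165 mm in its frame.
- peg_tall: The tall peg: loose dark steel, 84 mm tall, foot 28 mm across, slim 14 mm stem, small 20 mm head. Stands on the board near one of its two corners on the +x side, outside the guide arm's sweep. Origin: centre of its foot's underside.
- peg_short: The short peg: loose dark steel, 40 mm tall, foot 28 mm across, flat 32 mm mushroom head. Stands near the other of these corners. Origin: centre of its foot's underside.
- pot: Small white ceramic pot, loose, 60 mm across, 50 mm tall, standing on the board's -x, -y corner. Origin: centre of its underside.
- jar: Closed green glass jar, loose, 68 mm across, 100 mm tall, on the counter to the right of the board. Origin: centre of its underside.
- tub: Open white plastic tub, loose, 100 mm across, 55 mm tall, on the counter to the left of the board. Origin: centre of its underside.
There are look-alikes about, which are no part of the job. Leave any yellow look-alike of the peg_tall alone.

How it is judged:
By the outcome, as a careful person would: the job done as asked, in the order asked, and still so for the second after the job is handed in, with the robot touching nothing.
It also fails if it takes over 59 s, if anything falls off the work surface, if the arm or the gripper's body presses on something with over 40 N, if the wrist force passes 120 N, or if a joint passes its speed limit or range.

## Robot

A 6-joint arm with a two-finger parallel gripper is mounted at the origin on the work surface. World frame = base frame: x ahead of the robot, y to its left, z up, the work surface at z = 0. Lengths are in mm, angles in rad, forces in N, time in s.
With the tool pointing down it reaches from about 350 to 775 mm from the base axis. Payload 7.3 kg.
Tool frame: the origin (TCP) lies on the centre line of the jaws, within the pads' length; the fingertips stand 22 mm ahead of it and the grasp point (between the pads) lies 3 mm ahead of it; z points along the fingers, y is the direction in which the jaws open and shut (so a half turn about z gives the same grasp; the last joint's range is limited). The gripper opens to 92 mm and grips with 3 to 60 N. Pads are 19 mm wide; open, the fingers measure 130 mm over their backs; the gripper's body (75 mm by 190 mm) begins 47 mm behind the grasp point.
Start: joints at [1.061, 0.342, 1.524, -0, 1.275, -0.146], TCP at [186.795, 490.663, 248.741] pointing down, gripper open.
Joint ranges: [-2.53, 2.53], [-0.77, 2.02], [0.04, 2.7], [-1, 4.14], [0.28, 2.66], [-3.11, 3.11]. Speed limits (rad/s): [2.57, 2.57, 3.14, 3.14, 3.14, 3.14].

## Interface

Orientations are given as [roll, pitch, yaw] about the fixed x, y, z axes, in that order (R = Rz(yaw) Ry(pitch) Rx(roll)).
In Python, from plant import get_obs, capture, close_job gives the robot as it stands.
- The arm moves only by the tool carry_out, never from a script. Its arguments are lists of equal length, an entry for each row: "xyz": the shift along the tool's x, y, z scaled (see below), a list of three; "dr": the turn, a rotation vector about the tool's x, y, z scaled (see below), a list of three. A call has 1 to 8 rows; each row shifts and turns the commanded pose from where the row before left it, along the tool's axes as they then stand; what a row does not reach is not made up. The controller multiplies each number of a shift by 0.06 m and each number of a turn by 8 degrees. A row lasts 1/8 s, in which the tool goes at most 62.5 mm and 10.7 degrees, less where a joint would pass 70% of its speed; a pose out of reach is approached as far as the arm can. A call with a number of a shift or a turn outside -1 to 1 is refused whole. A call with a gripper value outside its range is refused whole. "gripper" is the gripper's target within -1 to 1 (fully open at 1, half-way at 0, shut at -1), set as the call begins (left out, the last holds). The fingers move at their own pace and stop on an object; the grip force is fixed at half the most. Time passes only in rows, so rows that do not move let the fingers close. It gives the time, the measured TCP pose, the force and the opening at its end, in the units of the state.
- get_obs(): the state, without advancing time (a new reading comes with each control period).
- capture(name): name is "scene" or "side" or "wrist"; returns a dict with "image" (420x560x3 uint8, blue, green, red), "fx", "fy", "cx", "cy" (pixels), "D" ([k1, k2, p1, p2, k3] as OpenCV has them; the pictures are not rectified), "pose" (4x4, takes a point from camera to world coordinates). Camera axes: x right, y up, looking along -z (the intrinsics and any distortion apply to the point x, -y, -z); pixel columns grow to the right and rows downward; lengths in mm; the calibration is good to about 2 mm. A picture is of the moment at which its call begins. There is no depth.
- close_job(): hands the job in, once; it reports no verdict.
The state is a dict: "time": time; "joint_positions": joint angles; "dq": joint speeds; "tau": joint torques, N m; "tool_pos": TCP position; "tcp_rot": TCP orientation; "contact_force": force on the tool from outside, world axes, zero at the start; "moment": the same for the moment, N m; "grip_width": finger opening in mm.
Only numpy, scipy, OpenCV 4.12 (cv2) and the standard library are available. Lean on these libraries where they do the work, as an engineer would, in place of code of your own. Each camera call takes 0.05 s, during which the arm holds its last target.

## Working session

There is one attempt and no reset: what is moved stays moved. The work goes in short steps, Python scripts to look and compute and a tool call to move; the robot and the scene stay as the last step left them, time stands still between calls to the robot, and variables do not carry over. Pictures are saved under pics/ and viewed, and the job is handed in when it is done.

Besides the shell and the picture viewer there is one more tool, called after "Request:" by a JSON object that holds its "name" and its "arguments", one argument or row to a line. carry_out: Moves the arm, as the interface text tells. Shifts and turns lie within -1 to 1; 1 stands for 0.06 m of shift or 8 degrees of turn. Its arguments: {"type":"object","properties":{"xyz":{"type":"array"},"dr":{"type":"array"},"gripper":{"type":"number"}},"required":["xyz","dr"]}

```bash
mkdir -p pics; ls; python3 - <<'E'
from plant import get_obs,capture
import cv2,numpy as np
np.set_printoptions(precision=4,suppress=True)
for n in ("scene","side","wrist"):
    c=capture(n); cv2.imwrite(f"pics/{n}0.png",c["image"]); np.savez(f"pics/{n}0.npz",**c)
    print(n,c["fx"],c["fy"],c["cx"],c["cy"],c["D"]);print(np.array(c["pose"]))
print(get_obs())
E
```

```text
pics
scene 478.0552669221945 478.0552669221945 284.54916745134284 203.81615950569312 [-0.0469  0.      0.      0.      0.    ]
[[  -0.0683   -0.643     0.7628 1469.9563]
 [   0.9975   -0.0312    0.063    72.6222]
 [  -0.0167    0.7652    0.6436  816.4525]
 [   0.        0.        0.        1.    ]]
side 396.9827911533939 396.9827911533939 283.06494223591335 216.43497579413105 [0.0127 0.     0.     0.     0.    ]
[[   0.9631    0.1504   -0.2231  385.8729]
 [  -0.269     0.5306   -0.8038 -818.1424]
 [  -0.0024    0.8342    0.5515  644.0601]
 [   0.        0.        0.        1.    ]]
wrist 327.60640239323885 327.60640239323885 281.703548731114 210.64854355543483 [0.014 0.    0.    0.    0.   ]
[[  0.357   -0.8989  -0.2539 118.6868]
 [  0.9341   0.3431   0.0987 517.2632]
 [ -0.0016  -0.2724   0.9622 384.2951]
 [  0.       0.       0.       1.    ]]
{'time': 0.15, 'joint_positions': array([ 1.061 ,  0.3426,  1.5247, -0.    ,  1.2754, -0.146 ]), 'dq': array([ 0.0001, -0.0036, -0.0049,  0.0008, -0.0007, -0.0023]), 'tau': array([  0.0014, -43.1469, -24.4355,   0.0718,   0.0537,  -0.0001]), 'tool_pos': array([186.668 , 490.4332, 248.2241]), 'tcp_rot': array([-3.1405, -0.0001,  2.7778]), 'contact_force': array([ 0.115 ,  0.9346, -1.3073]), 'moment': array([-0.0245, -0.0458,  0.0228]), 'grip_width': 91.91575820442905}
```

View pics/scene0.png

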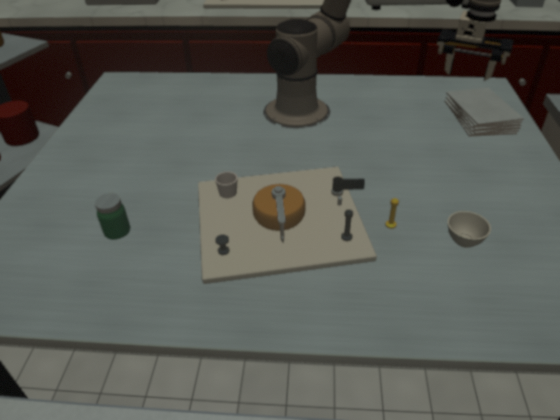

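View pics/side0.png

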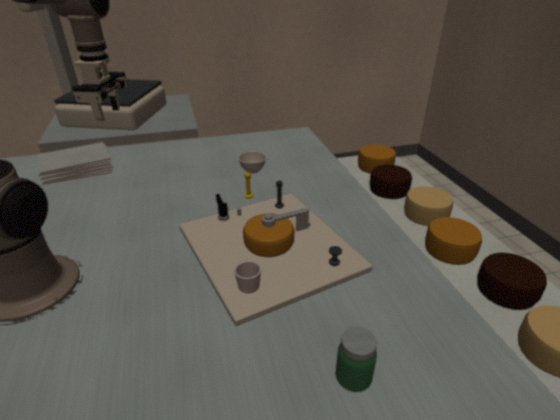

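View pics/wrist0.png

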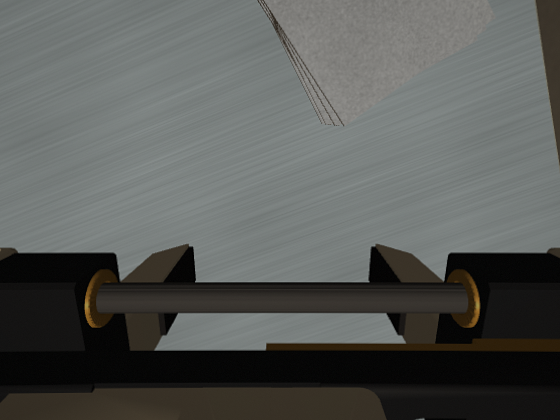

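Scene view: the tall dark peg is at (348,225) on the board. Things it could be confused with are the yellow look-alike at (392,213), which is off the board, and the short mushroom peg at (222,245). The guide arm runs from its hub (279,193) to its blade (282,235). The lever's pivot is at (338,184) and its tip at (364,184), with the stop pin at (339,201). I'll make a close crop and measure.

```bash
cat > h.py <<'E'
import cv2,numpy as np
np.set_printoptions(precision=2,suppress=True)
def load(f): return dict(np.load(f))
def ray(c,u,v):
    K=np.array([[c["fx"],0,c["cx"]],[0,c["fy"],c["cy"]],[0,0,1]],float)
    p=cv2.undistortPoints(np.array([[[u,v]]],float),K,np.array(c["D"],float))[0,0]
    T=np.array(c["pose"]); d=T[:3,:3]@np.array([p[0],-p[1],-1.]); return T[:3,3],d/np.linalg.norm(d)
def onz(c,u,v,z):
    o,d=ray(c,u,v); return o+d*(z-o[2])/d[2]
def proj(c,P):
    T=np.array(c["pose"]); q=T[:3,:3].T@(np.array(P,float).reshape(-1,3)-T[:3,3]).T; q=np.array([q[0],-q[1],-q[2]]).T
    K=np.array([[c["fx"],0,c["cx"]],[0,c["fy"],c["cy"]],[0,0,1]],float)
    return cv2.projectPoints(q,np.zeros(3),np.zeros(3),K,np.array(c["D"],float))[0][:,0]
def tri(c1,p1,c2,p2):
    o1,d1=ray(c1,*p1);o2,d2=ray(c2,*p2)
    s=np.linalg.lstsq(np.array([d1,-d2]).T,o2-o1,rcond=None)[0]
    a=o1+s[0]*d1;b=o2+s[1]*d2; return (a+b)/2,np.linalg.norm(a-b)
E
python3 - <<'E'
import cv2
from h import *
s=cv2.imread("pics/scene0.png");d=cv2.imread("pics/side0.png")
f=lambda im:cv2.convertScaleAbs(im,alpha=1.6)
cv2.imwrite("pics/c1.png",f(cv2.resize(s[160:280,190:380],None,fx=4,fy=4,interpolation=cv2.INTER_CUBIC)))
cv2.imwrite("pics/c2.png",f(cv2.resize(d[165:315,175:375],None,fx=4,fy=4,interpolation=cv2.INTER_CUBIC)))
# board contour in both
for n,im in(("scene",s),("side",d)):
    hsv=cv2.cvtColor(im,cv2.COLOR_BGR2HSV); b=im.astype(int)
    m=((b[...,2]-b[...,0]>8)&(b[...,2]>100)).astype(np.uint8)*255
    roi=np.zeros_like(m)
    if n=="scene": roi[160:280,185:380]=255
    else: roi[185:315,170:380]=255
    m=cv2.morphologyEx(m&roi,cv2.MORPH_CLOSE,np.ones((5,5)))
    cs,_=cv2.findContours(m,cv2.RETR_EXTERNAL,cv2.CHAIN_APPROX_NONE)
    k=cv2.convexHull(max(cs,key=cv2.contourArea)); a=cv2.approxPolyDP(k,6,True)
    print(n,cv2.contourArea(k),a[:,0].tolist())
    c=load(f"pics/{n}0.npz")
    for p in a[:,0]: print(p,onz(c,*p,20))
E
```

```text
scene 15505.0 [[338, 167], [375, 256], [202, 278], [199, 182]]
[338 167] [356.34 135.37  20.  ]
[375 256] [700.84 213.88  20.  ]
[202 278] [ 787.55 -169.4    20.  ]
[199 182] [ 444.2  -247.28   20.  ]
side 13690.5 [[372, 265], [255, 313], [231, 314], [179, 224], [291, 193]]
[372 265] [ 786.94 -170.57   20.  ]
[255 313] [ 483.97 -243.99   20.  ]
[231 314] [ 435.41 -233.12   20.  ]
[179 224] [350.64 133.33  20.  ]
[291 193] [698.   212.62  20.  ]
```

View pics/c1.png

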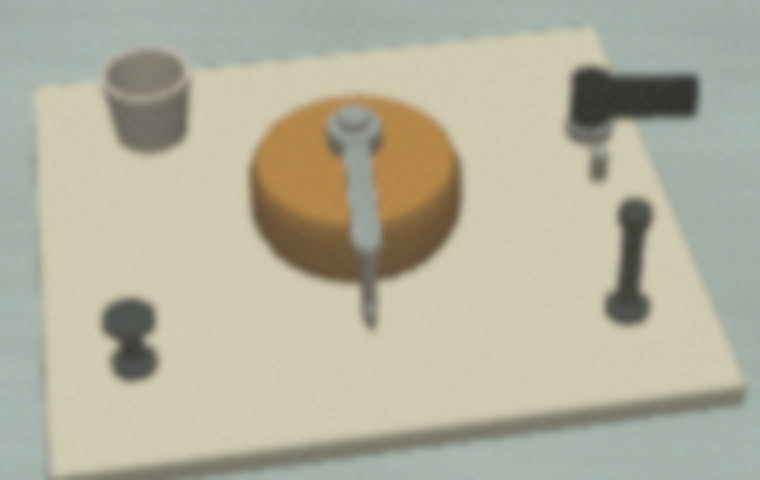

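View pics/c2.png

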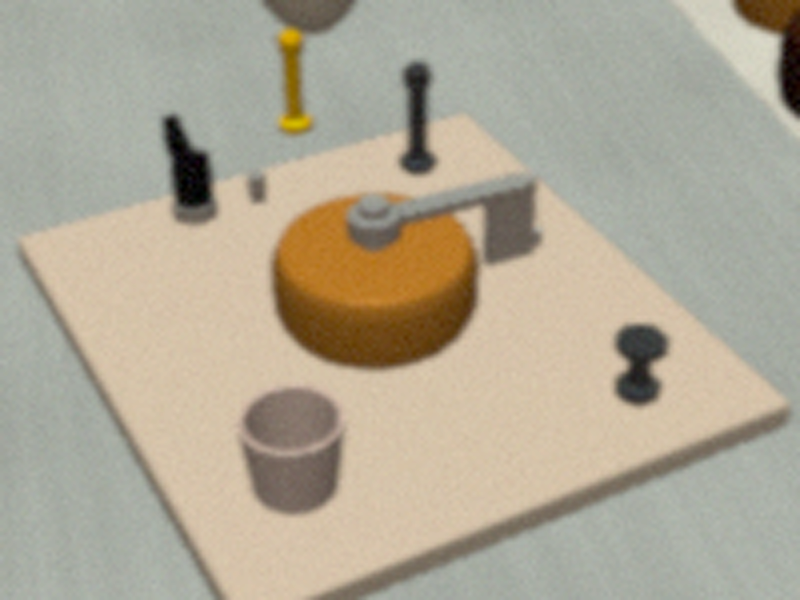

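The crop confirms the dark tall peg, on the board at full (347,237). The board corners also fit 360x400. Next: hub, arm, peg and lever points from both views.

```bash
python3 - <<'E'
from h import *
S=load("pics/scene0.npz");D=load("pics/side0.npz")
fs=lambda x,y:((x+.5)/4-.5+190,(y+.5)/4-.5+160)
fd=lambda x,y:((x+.5)/4-.5+175,(y+.5)/4-.5+165)
pts={"hubtop":((354,118),(375,203)),"peghead":((635,212),(417,74)),"pegfoot":((628,306),(418,161)),
"short head":((129,318),(641,340)),"pivot top":((591,76),None),"levtip top":((690,80),(172,120)),"blade low end":((371,325),(537,240)),"arm end top":((370,246),(530,179)),
"stop":((600,150),(257,178)),"pot":((147,72),(292,412))}
hs={"hubtop":106,"peghead":97,"pegfoot":24,"short head":58,"pivot top":64,"levtip top":64,"blade low end":46,"arm end top":94,"stop":42,"pot":70}
for k,(a,b) in pts.items():
    print(k,"scene@z",onz(S,*fs(*a),hs[k]), "" if b is None else (onz(D,*fd(*b),hs[k]),tri(S,fs(*a),D,fd(*b))))
cs=np.array([[356.3-2,135],[700,213.3],[787.2,-170],[444,-247.3]]);c=cs.mean(0);print(c)
ex=(cs[1]+cs[2]-cs[0]-cs[3]);ey=cs[0]+cs[1]-cs[2]-cs[3]
print(np.arctan2(ex[1],ex[0]),np.arctan2(-ey[0],ey[1]),np.linalg.norm(ex)/2,np.linalg.norm(ey)/2)
y=.22;R=np.array([[np.cos(y),-np.sin(y)],[np.sin(y),np.cos(y)]])
print("pivot",c+R@[-60,165])
E
```

```text
hubtop scene@z [574.04 -16.08 106.  ] (array([569.94, -19.56, 106.  ]), (array([570.81, -16.29, 103.63]), np.float64(0.34572110710301013)))
peghead scene@z [641.33 149.87  97.  ] (array([642.15, 148.83,  97.  ]), (array([642.02, 149.57,  97.05]), np.float64(0.9710477912362946)))
pegfoot scene@z [642.68 150.73  24.  ] (array([642.19, 148.48,  24.  ]), (array([642.39, 150.52,  23.17]), np.float64(0.9685996068603263)))
short head scene@z [ 702.45 -135.62   58.  ] (array([ 702.88, -135.21,   58.  ]), (array([ 702.73, -135.54,   58.28]), np.float64(0.007521177627942108)))
pivot top scene@z [469.8  129.38  64.  ] 
levtip top scene@z [471.08 193.38  64.  ] (array([469.29, 188.85,  64.  ]), (array([469.34, 193.34,  62.02]), np.float64(1.21147922794316)))
blade low end scene@z [688.77   1.22  46.  ] (array([682.99,  -3.07,  46.  ]), (array([684.83,   1.11,  42.55]), np.float64(0.777078512501266)))
arm end top scene@z [674.34   0.56  94.  ] (array([677.03,  -1.63,  94.  ]), (array([676.45,  -0.15,  94.37]), np.float64(2.82715271944857)))
stop scene@z [518.73 135.5   42.  ] (array([519.22, 129.47,  42.  ]), (array([518.97, 134.7 ,  40.35]), np.float64(3.322339536338509)))
pot scene@z [ 486.76 -159.22   70.  ] (array([ 488.5 , -156.49,   70.  ]), (array([ 488.37, -158.62,   71.53]), np.float64(0.5993654965669191)))
[571.38 -17.25]
0.22213982100579813 0.22707547321972082 353.12694955214056 392.885788111507
pivot [476.81 130.68]
```

Positions measured:

| Item | Position (mm) or angle |
|---|---|
| Hub | (571.5, -17), board yaw about 12.8° |
| Tall peg | (642, 150) |
| Arm, now | about 9° (world) |
| Arm, target | about 67° (world) |

I'll move over to the -y side of the blade with the fingers shut.

Request:
{"name": "carry_out", "arguments": {
  "xyz": [
    [-0.668,-0.33,0],
    [-0.668,-0.33,0],
    [-0.668,-0.33,0],
    [-0.668,-0.33,0],
    [-0.668,-0.33,0],
    [-0.668,-0.33,0],
    [-0.668,-0.33,0],
    [-0.668,-0.33,0]
  ],
  "dr": [
    [0,0,0],
    [0,0,0],
    [0,0,0],
    [0,0,0],
    [0,0,0],
    [0,0,0],
    [0,0,0],
    [0,0,0]
  ],
  "gripper": -1
}}

```text
time: 1.15
tool_pos: [430.8, 227.3, 248.6]
tcp_rot: [-3.142, -0.0, 2.778]
contact_force: [1.4, 0.2, -0.7]
grip_width: 16.8
```

Request:
{"name": "carry_out", "arguments": {
  "xyz": [
    [-0.668,-0.33,0],
    [-0.668,-0.33,0],
    [-0.668,-0.33,0],
    [-0.668,-0.33,0],
    [-0.668,-0.33,0],
    [-0.668,-0.33,0],
    [-0.668,-0.33,0],
    [-0.668,-0.33,0]
  ],
  "dr": [
    [0,0,0],
    [0,0,0],
    [0,0,0],
    [0,0,0],
    [0,0,0],
    [0,0,0],
    [0,0,0],
    [0,0,0]
  ]
}}

```text
time: 2.15
tool_pos: [674.1, -34.7, 248.3]
tcp_rot: [3.142, -0.001, 2.778]
contact_force: [-0.3, -0.2, 1.1]
grip_width: 0.7
```

Request:
{"name": "carry_out", "arguments": {
  "xyz": [
    [0,0,0],
    [0,0,0],
    [0,0,0],
    [0,0,0],
    [0,0,0],
    [0,0,0],
    [0,0,0],
    [0,0,0]
  ],
  "dr": [
    [0,0,0.94],
    [0,0,0.94],
    [0,0,0.94],
    [0,0,0.94],
    [0,0,0.94],
    [0,0,0.94],
    [0,0,0.94],
    [0,0,0.94]
  ]
}}

```text
time: 3.15
tool_pos: [673.2, -33.6, 248.2]
tcp_rot: [-3.141, -0.0, 1.724]
contact_force: [0.4, -0.1, -0.5]
grip_width: 0.2
```

```bash
python3 - <<'E'
from plant import capture
import cv2,numpy as np
for n in ("wrist","scene"):
    c=capture(n); cv2.imwrite(f"pics/{n}1.png",c["image"]); np.savez(f"pics/{n}1.npz",**c)
E
```

```text
(no output)
```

View pics/wrist1.png

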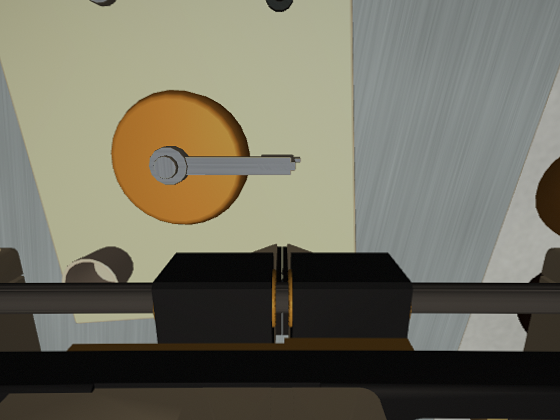

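The wrist view shows the hub top at (167,166) and the arm running to its point at (299,160). The shut fingers are at about x=282, below the blade in the picture. I'll check the arm's direction from this view.

```bash
python3 - <<'E'
from h import *
W=load("pics/wrist1.npz")
h=onz(W,166,166.5,106);e=onz(W,292,165.5,96);e2=onz(W,188,165.5,96);print(h,e,e2)
d=e-e2;print(np.degrees(np.arctan2(d[1],d[0])));d=e-h;print(np.degrees(np.arctan2(d[1],d[0])))
E
```

```text
[571.36 -14.66 106.  ] [677.51   1.05  96.  ] [587.1  -12.79  96.  ]
8.70751056164399
8.422371755247852
```

Consistent: arm at 8.7°, hub at about (571.4,-16). Descending.

Request:
{"name": "carry_out", "arguments": {
  "xyz": [
    [0,0,0.48],
    [0,0,0.48],
    [0,0,0.48],
    [0,0,0.48],
    [0,0,0.48],
    [0,0,0.48],
    [0,0,0]
  ],
  "dr": [
    [0,0,0],
    [0,0,0],
    [0,0,0],
    [0,0,0],
    [0,0,0],
    [0,0,0],
    [0,0,0]
  ]
}}

```text
time: 4.12
tool_pos: [671.7, -33.3, 73.2]
tcp_rot: [-3.136, -0.002, 1.73]
contact_force: [0.4, -0.0, 0.8]
grip_width: 0.9
```

Request:
{"name": "carry_out", "arguments": {
  "xyz": [
    [0.05,0,0],
    [0.05,0,0],
    [0.05,0,0],
    [0.05,0,0],
    [0,0,0]
  ],
  "dr": [
    [0,0,0],
    [0,0,0],
    [0,0,0],
    [0,0,0],
    [0,0,0]
  ]
}}

```text
time: 4.75
tool_pos: [671.5, -21.4, 76.2]
tcp_rot: [3.141, -0.0, 1.728]
contact_force: [-0.2, 0.5, 0.4]
grip_width: 0.7
```

Request:
{"name": "carry_out", "arguments": {
  "xyz": [
    [0.115,0.02,0],
    [0.115,0.02,0],
    [0.115,0.02,0],
    [0.115,0.02,0]
  ],
  "dr": [
    [0,0,-0.5],
    [0,0,-0.5],
    [0,0,-0.5],
    [0,0,-0.5]
  ]
}}

```text
time: 5.25
tool_pos: [669.3, 5.8, 76.1]
tcp_rot: [3.141, 0.001, 2.009]
contact_force: [1.7, -2.2, -0.0]
grip_width: 0.0
```

```bash
python3 - <<'E'
from plant import capture
import cv2,numpy as np
c=capture("wrist"); cv2.imwrite("pics/wrist2.png",c["image"]); np.savez("pics/wrist2.npz",**c)
E
```

```text
(no output)
```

View pics/wrist2.png

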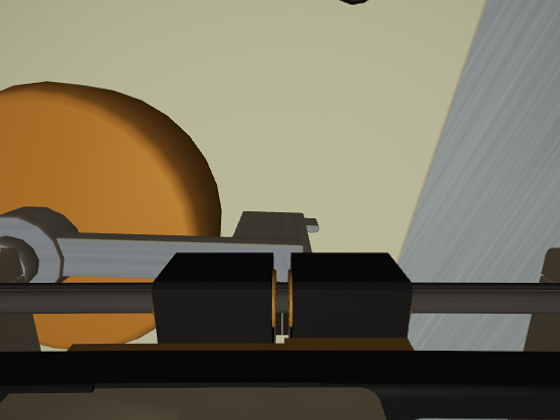

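The fingertip is on the blade (about 2.8 N) and the arm is turning. Continuing the arc.

Request:
{"name": "carry_out", "arguments": {
  "xyz": [
    [0.115,0.02,0],
    [0.115,0.02,0],
    [0.115,0.02,0],
    [0.115,0.02,0],
    [0.115,0.02,0],
    [0.115,0.02,0],
    [0.115,0.02,0],
    [0.115,0.02,0]
  ],
  "dr": [
    [0,0,-0.5],
    [0,0,-0.5],
    [0,0,-0.5],
    [0,0,-0.5],
    [0,0,-0.5],
    [0,0,-0.5],
    [0,0,-0.5],
    [0,0,-0.5]
  ]
}}

```text
time: 6.3
tool_pos: [642.6, 54.4, 76.2]
tcp_rot: [3.141, 0.001, 2.567]
contact_force: [1.2, 0.6, -1.3]
grip_width: 0.4
```

```bash
python3 - <<'E'
from plant import capture
import cv2,numpy as np
for n in ("wrist","scene"):
    c=capture(n); cv2.imwrite(f"pics/{n}3.png",c["image"]); np.savez(f"pics/{n}3.npz",**c)
E
```

```text
(no output)
```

View pics/wrist3.png

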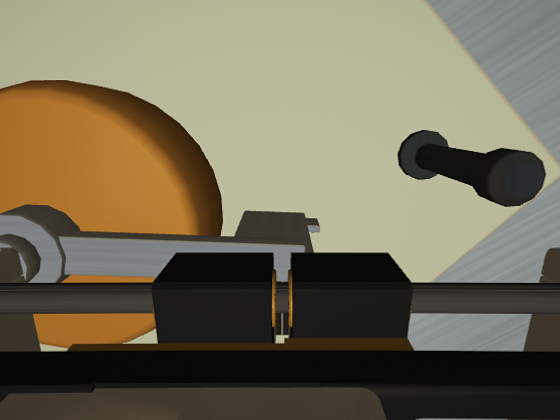

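View pics/scene3.png

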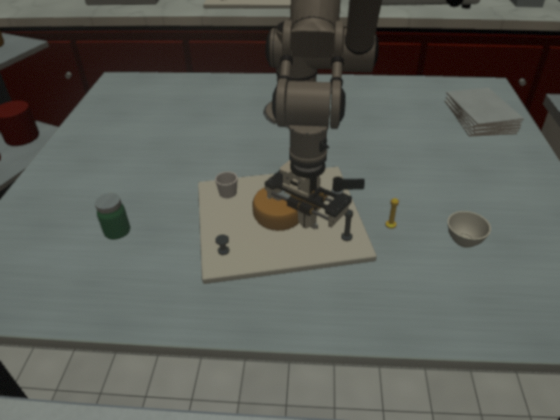

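```bash
python3 - <<'E'
from h import *
W=load("pics/wrist3.npz")
A=onz(W,63,237,96);B=onz(W,303,245.5,96);d=B-A
print(A,B,np.degrees(np.arctan2(d[1],d[0])))
f=onz(W,424,155,24);hd=onz(W,514,176,104);print("peg",f,hd)
for n in(A,B): # distance hub to edge line
    pass
h=np.array([571.4,-16.]);u=d[:2]/np.linalg.norm(d[:2]);w=h-A[:2];print("offset",u[0]*w[1]-u[1]*w[0], "r end",(B[:2]-h)@u)
for p in(f,hd): v=p[:2]-h;print(np.degrees(np.arctan2(v[1],v[0])))
E
```

```text
[573.12   2.61  96.  ] [625.18  76.24  96.  ] 54.733800155998544
peg [642.96 151.58  24.  ] [639.25 149.25 104.  ]
offset -9.345328232306702 r end 106.36581937281456
66.87768122191146
67.67649598579179
```

Request:
{"name": "carry_out", "arguments": {
  "xyz": [
    [0.0715,0.013,0],
    [0.0715,0.013,0],
    [0.0715,0.013,0],
    [0.0715,0.013,0],
    [0,0,0]
  ],
  "dr": [
    [0,0,-0.3125],
    [0,0,-0.3125],
    [0,0,-0.3125],
    [0,0,-0.3125],
    [0,0,0]
  ]
}}

```text
time: 7.02
tool_pos: [628.7, 65.4, 76.0]
tcp_rot: [3.142, -0.0, 2.738]
contact_force: [-0.3, -0.0, -0.5]
grip_width: 0.6
```

```bash
python3 - <<'E'
from plant import capture
import cv2,numpy as np
for n in ("wrist",):
    c=capture(n); cv2.imwrite(f"pics/{n}4.png",c["image"]); np.savez(f"pics/{n}4.npz",**c)
E
```

```text
(no output)
```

View pics/wrist4.png

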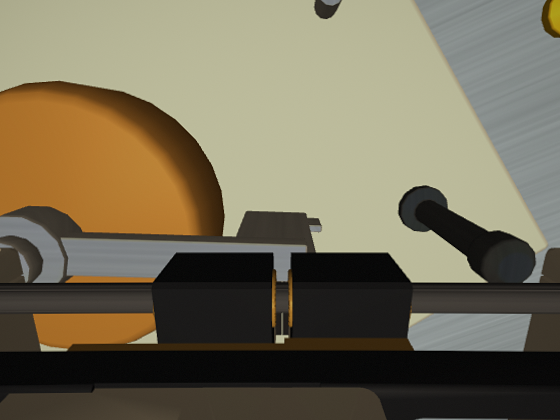

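```bash
python3 - <<'E'
from h import *
for f,a,b,pf in(("3",(63,237),(303,245.5),(424,155)),("4",(65,237),(306,244.5),(423,209))):
    W=load(f"pics/wrist{f}.npz")
    A=onz(W,*a,96);B=onz(W,*b,96);d=B-A
    u=d[:2]/np.linalg.norm(d[:2]);n=np.array([-u[1],u[0]])
    p=onz(W,*pf,24)[:2]; q=(p-B[:2])
    print(np.degrees(np.arctan2(d[1],d[0])),"peg",p,"lateral of peg from arm centreline",q@n+8, "along",q@u)
    h=np.array([571.4,-16.]);c=B[:2]-8*n-h;print("by hub/end",np.degrees(np.arctan2(c[1],c[0])))
E
```

```text
54.733800155998544 peg [642.96 151.58] lateral of peg from arm centreline 36.986978526104274 along 71.77266626034151
by hub/end 55.45844572578798
64.85446552383131 peg [642.87 151.4 ] lateral of peg from arm centreline 4.53489691194266 along 74.92617139729758
by hub/end 65.87415374615432
```

Request:
{"name": "carry_out", "arguments": {
  "xyz": [
    [0.02,0.004,0],
    [0.02,0.004,0],
    [0,0,0]
  ],
  "dr": [
    [0,0,-0.0875],
    [0,0,-0.0875],
    [0,0,0]
  ]
}}

```text
time: 7.45
tool_pos: [626.6, 66.8, 75.9]
tcp_rot: [-3.141, -0.0, 2.764]
contact_force: [0.8, 0.0, 0.4]
grip_width: 0.3
```

Request:
{"name": "carry_out", "arguments": {
  "xyz": [
    [-0.1,0,0],
    [-0.3,0,0],
    [-0.5,0,0],
    [0,0,-0.7],
    [0,0,-0.9],
    [0,0,-0.9],
    [0,0,-0.5],
    [0,0,0]
  ],
  "dr": [
    [0,0,0],
    [0,0,0],
    [0,0,0],
    [0,0,0],
    [0,0,0],
    [0,0,0],
    [0,0,0],
    [0,0,0]
  ]
}}

```text
time: 8.45
tool_pos: [678.0, 47.0, 259.1]
tcp_rot: [3.139, 0.006, 2.764]
contact_force: [0.4, 0.3, -0.9]
grip_width: 0.3
```

```bash
python3 - <<'E'
from plant import capture
import cv2,numpy as np
for n in ("wrist","scene"):
    c=capture(n); cv2.imwrite(f"pics/{n}5.png",c["image"]); np.savez(f"pics/{n}5.npz",**c)
E
```

```text
(no output)
```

View pics/wrist5.png

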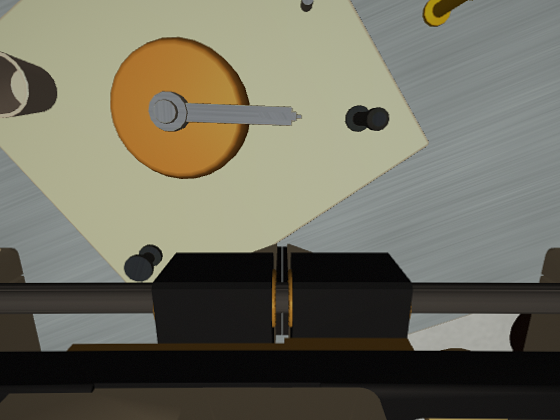

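The wrist view is clear now: hub top (166,112), arm end (296,116), tall peg foot (357,117). I'll measure on an enlarged crop.

```bash
python3 - <<'E'
import cv2
from h import *
im=cv2.imread("pics/wrist5.png");cv2.imwrite("pics/c5.png",cv2.resize(im[80:150,140:400],None,fx=3,fy=3,interpolation=cv2.INTER_CUBIC))
W=load("pics/wrist5.npz")
# arm bar: per-column gray (low saturation) edges
hsv=cv2.cvtColor(im,cv2.COLOR_BGR2HSV)
E=[]
for u in range(195,290):
    col=hsv[95:135,u,1]; r=np.where(col<60)[0]
    if len(r)>5: E.append((u,95+r.min(),95+r.max()))
E=np.array(E,float); print(len(E),E[::15])
def wl(i,z):
    P=np.array([onz(W,e[0],e[i]+(-.5 if i==1 else .5),z)[:2] for e in E]); k=cv2.fitLine(P.astype(np.float32),cv2.DIST_HUBER,0,.01,.01).ravel()
    a=np.degrees(np.arctan2(k[1],k[0])); return a,k
h=np.array([571.4,-16.])
for i in(1,2):
    a,k=wl(i,96);u=k[:2];w=k[2:]-h;print("edge",a,"offset from hub",u[0]*w[1]-u[1]*w[0])
hub=onz(W,166,111.5,106);tip=onz(W,300,116.5,90);f=onz(W,356,118,24);hd=onz(W,377,119,104)
print(hub,tip,f,hd)
for n,v in(("tip",tip-hub),("foot",f-hub),("head",hd-hub)):print(n,np.degrees(np.arctan2(v[1],v[0])),np.hypot(*v[:2]))
E
```

```text
95 [[195. 104. 121.]
 [210. 104. 122.]
 [225. 105. 122.]
 [240. 105. 123.]
 [255.  95. 134.]
 [270.  95. 134.]
 [285.  95. 134.]]
edge 75.73124 offset from hub 3.1380600286112905
edge 58.139454 offset from hub -0.7458804231500125
[570.68 -14.12 106.  ] [616.34  90.06  90.  ] [641.85 149.44  24.  ] [642.31 149.66 104.  ]
tip 66.33255814878272 113.75586694040592
foot 66.48376018418902 178.37964924701745
head 66.37903764717173 178.76386385014501
```

View pics/c5.png

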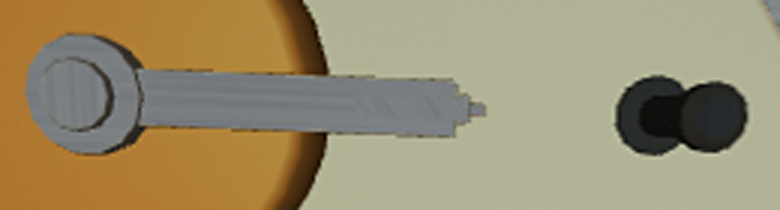

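```bash
python3 - <<'E'
from h import *
W=load("pics/wrist5.npz")
g=lambda x,y:(140+(x+.5)/3-.5,80+(y+.5)/3-.5)
hub=onz(W,*g(72,94),106);a=onz(W,*g(145,98),96);b=onz(W,*g(450,108.5),96);f=onz(W,*g(655,115),23);hd=onz(W,*g(715,118),104)
an=lambda v:np.degrees(np.arctan2(v[1],v[0]))
print(hub,f,hd,an(b-a),an(b-hub),an(f-hub),an(hd-hub),an(f-b),an(f-a),an(hd-a))
E
```

```text
[569.6  -15.76 106.  ] [642.75 151.67  23.  ] [642.62 150.45 104.  ] 66.48488210342445 66.28949911801543 66.39974149603867 66.28311319856434 66.55305417785347 66.51644080538512 66.38810580531776
```

The arm points at the tall peg to within about 0.2° by every measure (arm 66.3–66.5°, peg 66.3–66.5°). Next, the lever: going high over to its robot side.

Request:
{"name": "carry_out", "arguments": {
  "xyz": [
    [0.646,0.092,0],
    [0.646,0.092,0],
    [0.646,0.092,0],
    [0.646,0.092,0],
    [0.646,0.092,0],
    [0.646,0.092,0],
    [0.646,0.092,0],
    [0,0,0]
  ],
  "dr": [
    [0,0,0],
    [0,0,0],
    [0,0,0],
    [0,0,0],
    [0,0,0],
    [0,0,0],
    [0,0,0],
    [0,0,0]
  ]
}}

```text
time: 9.55
tool_pos: [436.2, 183.6, 254.6]
tcp_rot: [-3.14, -0.003, 2.767]
contact_force: [0.1, -0.6, 0.4]
grip_width: 0.5
```

Request:
{"name": "carry_out", "arguments": {
  "xyz": [
    [0,0,0],
    [0,0,0],
    [0,0,0],
    [0,0,0],
    [0,0,0]
  ],
  "dr": [
    [0,0,-0.85],
    [0,0,-0.85],
    [0,0,-0.85],
    [0,0,-0.85],
    [0,0,0]
  ]
}}

```text
time: 10.18
tool_pos: [439.2, 182.2, 254.8]
tcp_rot: [-3.141, -0.002, -3.046]
contact_force: [0.1, -0.2, 0.4]
grip_width: 0.4
```

```bash
python3 - <<'E'
from plant import capture
import cv2,numpy as np
for n in ("wrist","scene","side"):
    c=capture(n); cv2.imwrite(f"pics/{n}6.png",c["image"]); np.savez(f"pics/{n}6.npz",**c)
im=cv2.imread("pics/scene6.png");cv2.imwrite("pics/c6.png",cv2.convertScaleAbs(cv2.resize(im[150:280,190:390],None,fx=4,fy=4,interpolation=cv2.INTER_CUBIC),alpha=1.6))
E
```

```text
(no output)
```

View pics/wrist6.png

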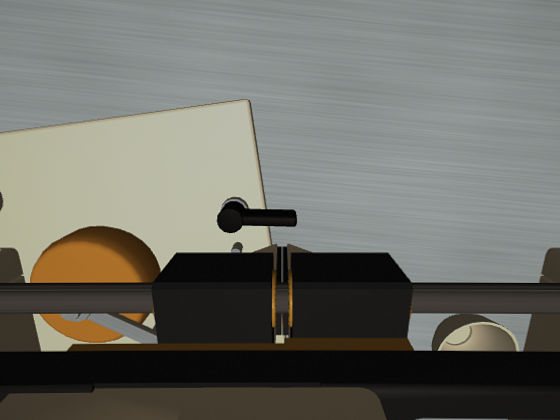

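View pics/c6.png

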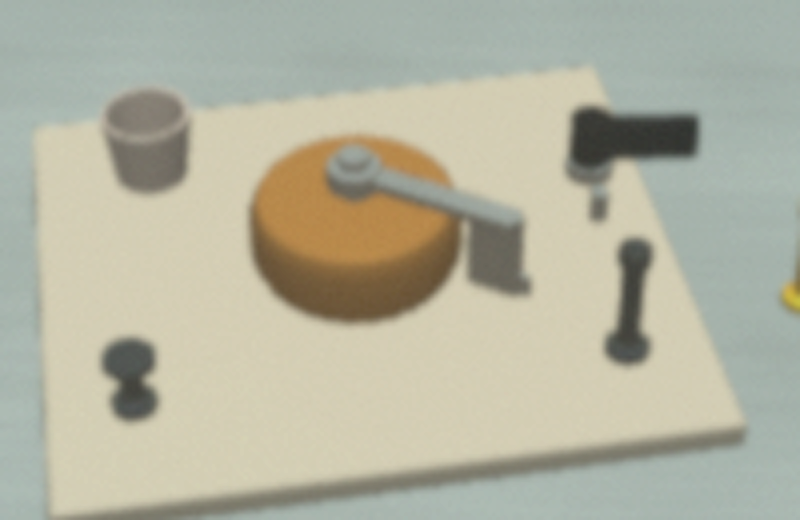

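```bash
python3 - <<'E'
from h import *
W=load("pics/wrist6.npz")
p=onz(W,231,216,66);t=onz(W,296,217.5,64);a=onz(W,250,217.5,64);print(p,t,a)
for v in(t-p,t-a):print(np.degrees(np.arctan2(v[1],v[0])),np.hypot(*v[:2]))
print("TCP-line ground proj of fingertip",proj(W,[439.2,182.2,50]), "lever tip pred",proj(W,[[469.5,201,64],[475.8,131.6,64]]))
E
```

```text
[468.6  132.64  66.  ] [464.44 199.95  64.  ] [468.99 152.19  64.  ]
93.53944075224909 67.440093005254
95.4354797401083 47.984854200784206
TCP-line ground proj of fingertip [[281.36 189.51]] lever tip pred [[296.48 222.19]
 [229.93 221.92]]
```

Lever direction is about 95° (about 0.13 rad), and its face is roughly 11 mm ahead of where the fingertip will come down. Descending.

Request:
{"name": "carry_out", "arguments": {
  "xyz": [
    [0,0,0.51],
    [0,0,0.51],
    [0,0,0.51],
    [0,0,0.51],
    [0,0,0.51],
    [0,0,0.51],
    [0,0,0]
  ],
  "dr": [
    [0,0,0],
    [0,0,0],
    [0,0,0],
    [0,0,0],
    [0,0,0],
    [0,0,0],
    [0,0,0]
  ]
}}

```text
time: 11.2
tool_pos: [437.5, 182.4, 70.6]
tcp_rot: [-3.141, -0.005, -3.045]
contact_force: [1.1, 0.6, 0.1]
grip_width: 0.6
```

Request:
{"name": "carry_out", "arguments": {
  "xyz": [
    [-0.1,0,0],
    [-0.1,0,0],
    [0,0,0]
  ],
  "dr": [
    [0,0,0],
    [0,0,0],
    [0,0,0]
  ]
}}

```text
time: 11.58
tool_pos: [451.8, 184.1, 73.2]
tcp_rot: [3.141, 0.002, -3.044]
contact_force: [0.7, -0.8, -0.5]
grip_width: 0.6
```

Request:
{"name": "carry_out", "arguments": {
  "xyz": [
    [-0.063,0.017,0],
    [-0.063,0.017,0],
    [-0.063,0.017,0],
    [-0.063,0.017,0],
    [-0.063,0.017,0],
    [-0.063,0.017,0]
  ],
  "dr": [
    [0,0,0.5],
    [0,0,0.5],
    [0,0,0.5],
    [0,0,0.5],
    [0,0,0.5],
    [0,0,0.5]
  ]
}}

```text
time: 12.32
tool_pos: [473.5, 188.7, 72.8]
tcp_rot: [3.141, -0.0, 2.818]
contact_force: [-2.0, 1.7, 0.1]
grip_width: 0.7
```

```bash
python3 - <<'E'
from plant import capture
import cv2,numpy as np
ims=[]
for n in ("wrist","scene","side"):
    c=capture(n); cv2.imwrite(f"pics/{n}7.png",c["image"]); np.savez(f"pics/{n}7.npz",**c); ims.append(c["image"])
a=cv2.resize(ims[1][140:260,240:400],(400,300));b=cv2.resize(ims[2][165:285,180:340],(400,300));w=cv2.resize(ims[0],(400,300))
cv2.imwrite("pics/m7.png",cv2.convertScaleAbs(np.vstack([np.hstack([a,b]),np.hstack([w,w*0])]),alpha=1.5))
E
```

```text
(no output)
```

View pics/m7.png

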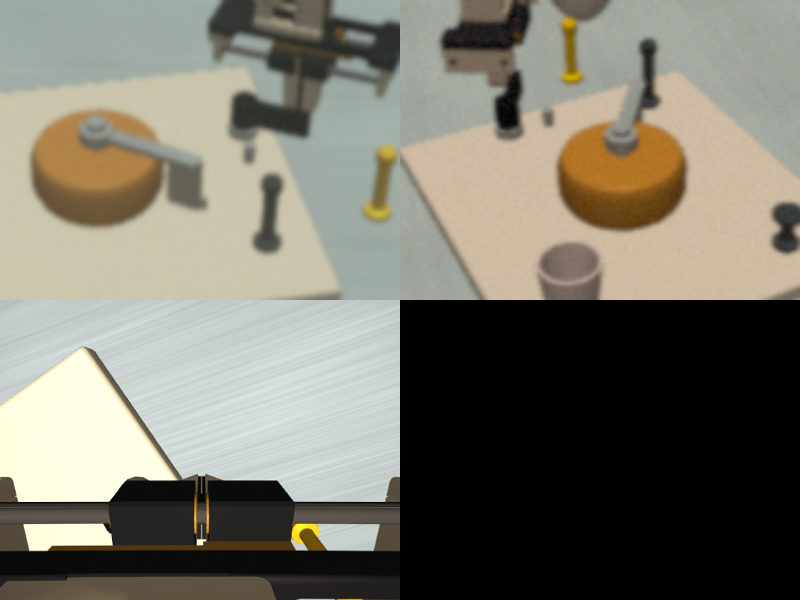

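The lever is turning with 2.6 N on the fingertip, and the guide arm is untouched. Continuing.

Request:
{"name": "carry_out", "arguments": {
  "xyz": [
    [-0.063,0.017,0],
    [-0.063,0.017,0],
    [-0.063,0.017,0],
    [-0.063,0.017,0],
    [-0.063,0.017,0],
    [-0.063,0.017,0],
    [-0.063,0.017,0],
    [-0.063,0.017,0]
  ],
  "dr": [
    [0,0,0.5],
    [0,0,0.5],
    [0,0,0.5],
    [0,0,0.5],
    [0,0,0.5],
    [0,0,0.5],
    [0,0,0.5],
    [0,0,0.5]
  ]
}}

```text
time: 13.48
tool_pos: [503.3, 179.5, 72.6]
tcp_rot: [3.141, -0.0, 2.261]
contact_force: [-0.1, 3.0, 0.8]
grip_width: 0.3
```

Request:
{"name": "carry_out", "arguments": {
  "xyz": [
    [-0.0475,0.013,0],
    [-0.0475,0.013,0],
    [-0.0475,0.013,0],
    [0,0,0]
  ],
  "dr": [
    [0,0,0.375],
    [0,0,0.375],
    [0,0,0.375],
    [0,0,0]
  ]
}}

```text
time: 13.98
tool_pos: [510.3, 173.6, 72.5]
tcp_rot: [3.141, 0.0, 2.106]
contact_force: [0.4, 0.2, 0.4]
grip_width: 0.8
```

```bash
python3 - <<'E'
from plant import capture
import cv2,numpy as np
ims=[]
for n in ("scene","side"):
    c=capture(n); cv2.imwrite(f"pics/{n}8.png",c["image"]); np.savez(f"pics/{n}8.npz",**c); ims.append(c["image"])
a=cv2.resize(ims[0][140:260,240:400],(400,300));b=cv2.resize(ims[1][165:285,180:340],(400,300))
cv2.imwrite("pics/m8.png",cv2.convertScaleAbs(np.hstack([a,b]),alpha=1.5))
E
```

```text
(no output)
```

View pics/m8.png

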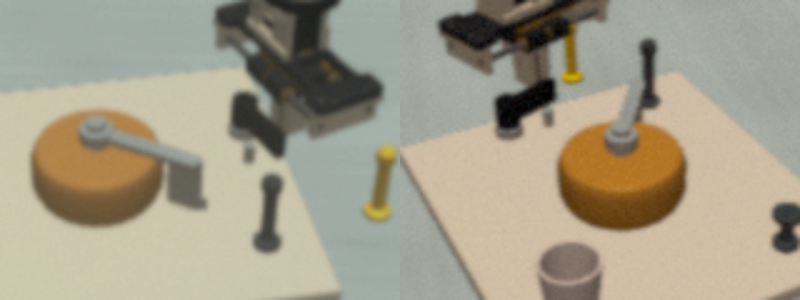

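Request:
{"name": "carry_out", "arguments": {
  "xyz": [
    [-0.0315,0.009,0],
    [-0.0315,0.009,0],
    [-0.0315,0.009,0],
    [-0.0315,0.009,0]
  ],
  "dr": [
    [0,0,0.25],
    [0,0,0.25],
    [0,0,0.25],
    [0,0,0.25]
  ]
}}

```text
time: 14.58
tool_pos: [515.7, 167.9, 72.3]
tcp_rot: [3.141, -0.0, 1.963]
contact_force: [-0.8, 1.8, 0.1]
grip_width: 0.6
```

Request:
{"name": "carry_out", "arguments": {
  "xyz": [
    [-0.03,0,0],
    [0,0,0]
  ],
  "dr": [
    [0,0,0],
    [0,0,0]
  ]
}}

```text
time: 14.82
tool_pos: [516.1, 167.0, 72.4]
tcp_rot: [3.141, -0.001, 1.965]
contact_force: [-1.8, 6.1, 0.9]
grip_width: 0.4
```

Request:
{"name": "carry_out", "arguments": {
  "xyz": [
    [-0.03,0,0],
    [0,0,0]
  ],
  "dr": [
    [0,0,0],
    [0,0,0]
  ]
}}

```text
time: 15.08
tool_pos: [516.2, 166.8, 72.4]
tcp_rot: [3.141, -0.004, 1.965]
contact_force: [-2.7, 13.6, 2.0]
grip_width: 0.3
```

The force rose to 14 N with no further motion, so the lever is at its stop. I'll back off square to the lever, then go up.

Request:
{"name": "carry_out", "arguments": {
  "xyz": [
    [0.1,0,0],
    [0.3,0,0],
    [0.3,0,0],
    [0,0,-0.6],
    [0,0,-0.9],
    [0,0,-0.9],
    [0,0,-0.6],
    [0,0,0]
  ],
  "dr": [
    [0,0,0],
    [0,0,0],
    [0,0,0],
    [0,0,0],
    [0,0,0],
    [0,0,0],
    [0,0,0],
    [0,0,0]
  ]
}}

```text
time: 16.08
tool_pos: [501.7, 204.6, 255.5]
tcp_rot: [3.135, 0.001, 1.966]
contact_force: [-0.1, 0.2, -0.4]
grip_width: 0.6
```

```bash
python3 - <<'E'
from plant import capture
import cv2,numpy as np
ims=[]
for n in ("scene","side","wrist"):
    c=capture(n); cv2.imwrite(f"pics/{n}9.png",c["image"]); np.savez(f"pics/{n}9.npz",**c); ims.append(c["image"])
a=cv2.resize(ims[0][140:290,190:390],(400,300));b=cv2.resize(ims[1][165:315,175:375],(400,300))
cv2.imwrite("pics/m9.png",np.vstack([cv2.convertScaleAbs(np.hstack([a,b]),alpha=1.5),np.hstack([cv2.resize(ims[2],(400,300)),cv2.resize(ims[0],(400,300))])]))
E
```

View pics/m9.png

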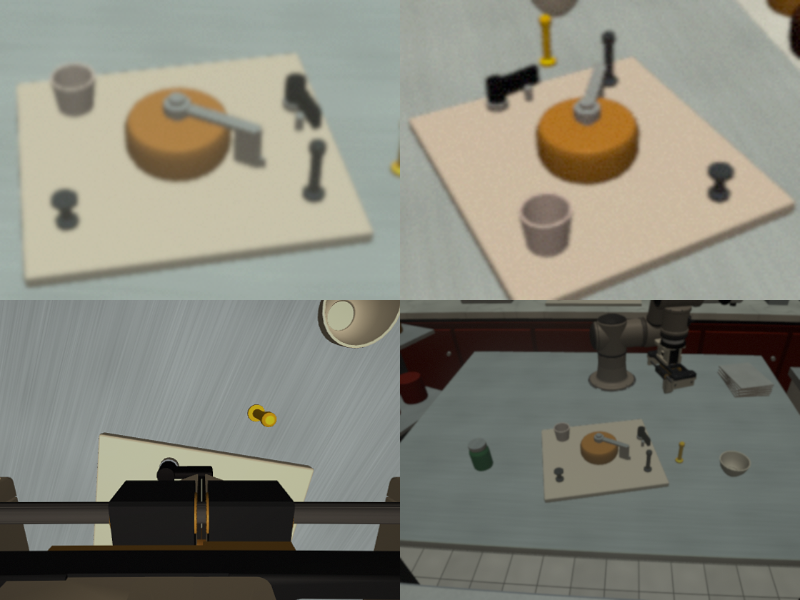

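```bash
python3 - <<'E'
from h import *
a=cv2.imread("pics/scene6.png");b=cv2.imread("pics/scene9.png")
d=cv2.GaussianBlur(cv2.absdiff(a,b),(5,5),0).max(2)[150:290,90:520]
n,l,s,c=cv2.connectedComponentsWithStats((d>20).astype(np.uint8)); print("changed px regions (scene):",[(x[0]+90,x[1]+150,x[2],x[3]) for x in s[1:] if x[4]>4])
im=cv2.imread("pics/wrist9.png");cv2.imwrite("pics/c9.png",cv2.convertScaleAbs(cv2.resize(im[200:270,200:340],None,fx=5,fy=5,interpolation=cv2.INTER_CUBIC),alpha=1.3))
E
```

```text
changed px regions (scene): [(np.int32(339), np.int32(178), np.int32(27), np.int32(27))]
```

View pics/c9.png

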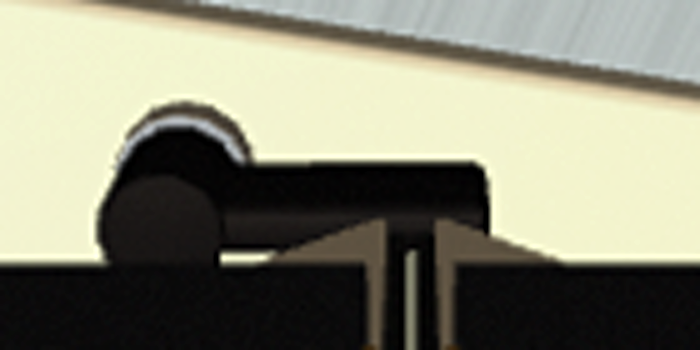

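Between the last two scene pictures only the lever has moved. It now lies about 10° off the board's edge, which matches 1.4 rad. Handing in.

```bash
python3 -c "
from plant import close_job;print(close_job())"
```

```text
the job is handed in; nothing more can be done
None
```

The guide arm now points at the tall dark peg and the lock lever is home at its stop. I handed the job in at about 16 s, with the gripper clear of everything.

- **Guide arm:** I pushed the blade round with the shut fingertips, with readings of about 3 N or less. I then backed off and measured from the wrist camera: the arm at 66.3–66.5° and the peg at 66.3–66.5°.
- **Lever:** I pushed it clockwise until the force rose to about 14 N with no further motion. Its edge then lay about 10° off the board's +y edge, which matches the 1.4 rad stop.
- **Everything else:** Comparing scene pictures from before and after the lever push, only the lever had changed. The arm, pegs, pot, jar, tub and yellow look-alike looked the same.
- **Disagreement:** The lever's pivot measured about 6 mm off the position given in the board's frame. This did not affect the push.

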